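Dock the orange grinder cup on its drive station

TASK

Get the grinder ready: pull the red lock all the way out, slide the blue-finned shutter fully open, then take the cup with the orange lid from the tray, turn it so that its orange rib matches the notch in the station's collar, and lower it, without forcing, keeping hold of it until it stands fully home on the nest floor. Then let go, leave the shutter fully open, and do not move the green-lidded cup, the shaker, the bottle or the ramekin.

Things in the scene. Friction and masses are not known exactly. Their poses are not given: they have to be found in the camera images.
- station: Grey motor station, fixed, 160 mm (x) x 270 mm (y), 36 mm high; its +y half is an aluminium parking deck 60 mm high. Origin under its centre on the table. The nest lies 65 mm towards -y of it.
- nest (a point): Centre of the nest floor, 36 mm above the table; axes are the station's (z up). The nest is an upright black collar 24 mm tall, rim 60 mm above the table, inside diameter 82 mm, outside 106 mm, with one 22 mm wide notch right through its wall, between orange cheeks, facing +x of these axes. At the start the shutter covers it.
- shutter (a joint): Steel slide plate (124 x 115 x 4 mm) that covers the nest, m. Near 0 = closed over the nest; it slides in the nest's +y direction to 0.115 = fully open. It stays where it is left; friction about 2 N. It cannot move more than about 8 mm while the lock is in.
- shutter_fin (a point): Centre of the part to hold of the shutter's upright blue fin: 14 mm thick along the nest's y (the sliding direction), 62 mm wide along x; this point is 14 mm below its top and 32 mm above the plate. Axes parallel to the nest's. Moves with the shutter.
- lock (a joint): Lock bolt, m. Near 0 = in, blocking the shutter's +y edge; it is pulled out in the nest's -x direction to 0.040 = fully out. It no longer blocks the shutter beyond about 0.032. It stays where it is left; friction about 2 N.
- lock_fin (a point): Grip centre of the lock's upright red fin beside the station: 14 mm thick along the nest's x (the sliding direction), 50 mm wide along y; the point is 15 mm below its top. The bolt's 12 mm wide rod leaves it towards +x, 32 mm below the point; the deck is 44 mm below it. Axes parallel to the nest's. Moves with the lock.
- cup_mid (a point): Steel grinder cup with ORANGE lid and rib, loose, about 0.4 kg, in the tray. Point on its axis, 73 mm above its foot; z up, x towards the rib. Diameter 76 mm, chamfered foot, 146 mm tall. The rib, 16 mm wide, runs up the side at +x to 49 mm from the axis, narrowed to 11 mm in the lowest 10 mm; it must enter the notch. Seated, the foot stands on the nest floor.
- cup_grip (a point): Centre of the part to hold of the orange cup's lid bar, on its axis 130 mm above its foot: bar 70 mm long along the cup's x, 20 mm thick along its y, rising 36 mm from the 79 mm wide lid (lid top 110 mm above the foot), its top 16 mm above this point. Axes as cup_mid.
- cup_rib (a point): Foot of the orange cup's rib: on its outer face, 49 mm from the axis, 10 mm above the foot. Axes as cup_mid.
- cup: The orange cup again: its origin at the centre of its foot; axes as cup_mid.
- tray: Aluminium tray, fixed, 270 x 280 mm, wall 4 mm thick and 25 mm high, floor 4 mm above the table; origin at the centre of its underside.
- cup2_mid (a point): Another cup of the same shape with a GREEN lid and rib, bystander in the tray; point half-way up (73 mm above its foot), x towards its rib. Leave it.
- shaker_mid (a point): Steel shaker, 68 mm diameter, 130 mm tall, bystander in the tray; point half-way up.
- bottle_mid (a point): Yellow bottle, 60 mm diameter, 200 mm tall, bystander beyond the station and tray; point half-way up.
- ramekin_mid (a point): White ramekin, 84 mm across, 48 mm tall, bystander near the robot; point half-way up.
Mind the look-alikes: they are no part of the job. What is shaped like the cup but purple is not meant.

How it is judged:
By the outcome, as a careful person would: the job done as asked, in the order asked, and still so for the second after the job is handed in, with the robot touching nothing.
It also fails if it takes over 70 s, if anything falls off the work surface, if the arm or the gripper's body presses on something with over 40 N, if the wrist force passes 120 N, or if a joint passes its speed limit or range.

ROBOT

A 7-joint arm with a two-finger parallel gripper is mounted at the origin on the work surface. World frame = base frame: x ahead of the robot, y to its left, z up, the work surface at z = 0. Lengths are in m, angles in rad, forces in N, time in s.
With the tool pointing down it reaches from about 0.425 to 0.925 m from the base axis. Payload 6.8 kg.
Tool frame: the origin (TCP) lies on the front face of the gripper's body, between the roots of the fingers; the fingertips stand 73 mm ahead of it and the grasp point (between the pads) lies 54 mm ahead of it (env.nose_length is the distance from the TCP to the fingertips, in m); z points along the fingers, y is the line along which they close (so a half turn about z gives the same grasp; the last joint's range is limited). The gripper opens to 85 mm and grips with 20 to 120 N. Pads are 22 mm wide; open, the fingers measure 114 mm over their backs; the gripper's body (76 mm by 85 mm) begins 54 mm behind the grasp point. The pads swing forward as they close: fully open they stand 13 mm farther back than shut.
Start: joints at [1.052, 0.477, 0.022, 1.555, -0.011, 1.109, -0.083], TCP at [0.27, -0.619, 0.304] pointing down, gripper open.
Joint ranges: [-2.96, 2.96], [-0.34, 2.1], [-1.41, 1.46], [0.24, 2.44], [-1.37, 4.51], [0.17, 1.92], [-2.96, 2.96]. Speed limits (rad/s): [2.39, 2.39, 3.14, 3.14, 3.14, 3.14, 3.14].

INTERFACE

Orientations are given as a unit quaternion [w, x, y, z].
In Python, from cell import env, kin, camera, calibration, job gives the robot as it stands. The module is installed in compiled form; this text tells all that it offers. Calls block until the motion is done:
- env.reach(position, orientation): joint-space move of the TCP to a pose.
- env.movel(position, velocity=0.15, rot=None, stop_force=None): straight line of the TCP; rot=None keeps the orientation; velocity is the mean speed in m/s. With stop_force (N) it stops when the force on the tool has changed by that much, and returns True; else False.
- env.goto_joints(angles): joint-space move.
- env.grip(opening, f_grip=None): finger opening in m; f_grip is the grip in N (None keeps the last); returns when the fingers have stopped.
- env.dwell(seconds).
- kin.inverse_kinematics(position, orientation): joint angles nearest the present ones, or None.
- env.get_state(): the state.
- camera(name): name is "side" or "top"; returns (picture, depth): 480x640x3 uint8, blue, green, red; 480x640 float32, m along the optical axis (not along the pixel's ray), 0 where there is no reading.
- calibration(name): a dict with "fx", "fy", "cx", "cy" (pixels), "rvec" (rotation vector, rad) and "tvec" (3), from world to camera coordinates, as OpenCV has them. Camera axes: x right, y down, z forward; pixel columns grow to the right and rows downward; lengths in m; the calibration is good to about 2 mm. A picture is of the moment at which its call begins. calibration takes no time and is no camera call.
A pose or a line that the arm cannot do raises env.PlanningError and nothing moves.
- job.job_done(): hands the job in; it is judged then, once.
The state is a dict: "time": time; "qpos": joint angles; "joint_velocities": joint speeds; "joint_torque": joint torques, N m; "tcp_pos": TCP position; "orientation": TCP orientation; "force": force on the tool from outside, world axes, zero at the start; "torque": the same for the moment, N m; "opening": finger opening in m; "gripper_force": force on a finger pad.
Only numpy, scipy, OpenCV 4.12 (cv2) and the standard library are available. Lean on these libraries where they do the work, as an engineer would, in place of code of your own. Each camera call takes 0.05 s, during which the arm holds its last target. There are 200 camera calls.

## Working session

There is one attempt and no reset: what is moved stays moved. The work goes in short steps, each a Python script; the robot and the scene stay as the last script left them, time stands still between calls to the robot, and variables do not carry over. Pictures are saved under pics/ and viewed, at most 10 in all, crops included, and the job is handed in when it is done.

```bash
mkdir -p pics
cat > h.py <<'E'
import numpy as np, cv2
from cell import env,kin,camera,calibration,job
def cam(n):
    c=calibration(n);K=np.array([[c['fx'],0,c['cx']],[0,c['fy'],c['cy']],[0,0,1.]])
    R=cv2.Rodrigues(np.array(c['rvec'],float))[0];t=np.array(c['tvec'],float).ravel();return K,R,t
def cloud(n,d):
    K,R,t=cam(n);v,u=np.mgrid[:480,:640]
    p=np.stack([(u-K[0,2])/K[0,0]*d,(v-K[1,2])/K[1,1]*d,d],-1)
    return (p-t)@R
def ray(n,uv,z):
    K,R,t=cam(n);uv=np.atleast_2d(np.array(uv,float))
    d=np.c_[(uv-K[:2,2])/[K[0,0],K[1,1]],np.ones(len(uv))]@R;o=-R.T@t
    return o+d*((z-o[2])/d[:,2])[:,None]
def proj(n,p):
    K,R,t=cam(n);q=(np.atleast_2d(p)@R.T+t)@K.T;return q[:,:2]/q[:,2:]
def down(yaw): # tool z down, tool y axis (closing) along world angle yaw
    # x = y cross z
    y=np.array([np.cos(yaw),np.sin(yaw),0]);z=np.array([0,0,-1.]);x=np.cross(y,z)
    from scipy.spatial.transform import Rotation as Ro
    q=Ro.from_matrix(np.c_[x,y,z]).as_quat();return [q[3],q[0],q[1],q[2]]
E
python3 - <<'E'
from h import *
for n in("top","side"):
    im,d=camera(n);cv2.imwrite(f'pics/{n}0.png',im);np.savez(f'{n}0.npz',im=im,d=d)
    K,R,t=cam(n);print(n,K[0,0],-R.T@t,R[2])
s=env.get_state();print(s['tcp_pos'],s['orientation'],s['time'],s['opening'])
E
```

```text
top 580.14065291241 [ 0.36350031 -0.09174878  1.23067936] [ 0.1824307  -0.00548711 -0.9832034 ]
side 455.8721252022279 [0.23280159 0.53722853 0.69215021] [ 0.33915342 -0.66879171 -0.66158341]
[ 0.26936164 -0.61847754  0.30301143] [-7.93157733e-04  9.78982696e-01  2.03941646e-01 -2.38755341e-04] 0.1 0.08521831147530418
```

View pics/top0.png

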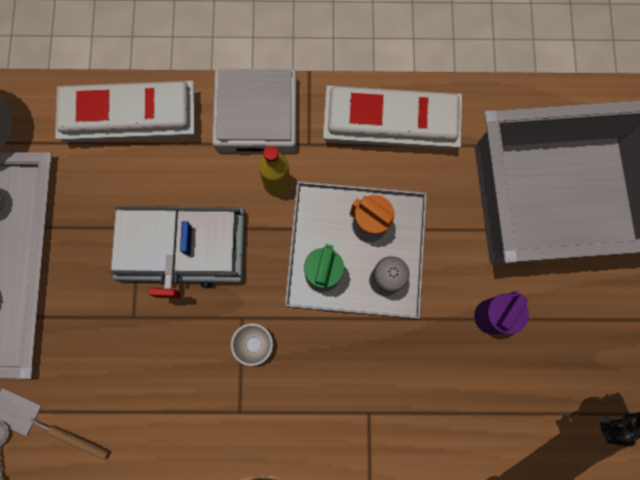

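View pics/side0.png

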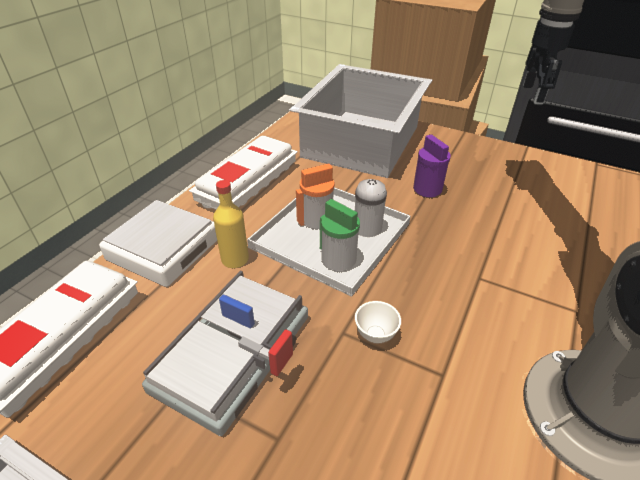

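Top view: the station is at (112–245, 207–283), with the blue fin at (185,238) and the red lock fin at (163,292). The orange-lid cup is in the tray at (375,215), green at (324,268), the shaker at (390,275), purple at (508,313). In the side view the orange cup is at (317,195) with its rib at its left (300,205). Orange lid and rib in the tray fits the description; purple is a look-alike outside the tray.

```bash
cat > m.py <<'E'
from h import *
H={}
def mask(im,name):
    h=cv2.cvtColor(im,cv2.COLOR_BGR2HSV);lo,hi={'orange':((5,170,60),(17,255,255)),'blue':((105,150,40),(125,255,255)),'red':((0,170,60),(4,255,255))}[name]
    m=cv2.inRange(h,lo,hi)
    if name=='red': m|=cv2.inRange(h,(175,170,60),(180,255,255))
    return m>0
def pts(n,im,d,name,lo,hi):
    P=cloud(n,d);m=mask(im,name)&(d>0);q=P[m];uv=np.argwhere(m)[:,::-1]
    k=np.all((q>lo)&(q<hi),1);return q[k],uv[k]
def rect(q):
    (c,(w,h),a)=cv2.minAreaRect((q[:,:2]*1000).astype(np.float32))
    if w<h: w,h=h,w;a+=90
    return np.array(c)/1000,w,h,(a+90)%180-90
E
python3 - <<'E'
from m import *
for n in('top','side'):
    z=np.load(n+'0.npz');im,d=z['im'],z['d'];P=cloud(n,d)
    print(n,'table z',np.median(P[340:360,100:140,2]) if n=='top' else '')
    for c,lo,hi in(('blue',(.3,0,.03),(.8,.5,.25)),('red',(.3,0,.03),(.5,.5,.25)),('orange',(.3,-.4,.0),(.8,.1,.25))):
        q,uv=pts(n,im,d,c,lo,hi);zt=np.percentile(q[:,2],97)
        t=q[q[:,2]>zt-.006];print(c,len(q),'ztop',zt.round(4),'top',len(t),rect(t), 'px',uv.mean(0))
        if c=='orange':
            r=q[q[:,2]<.10];print(' rib low',len(r),np.median(r,0) if len(r) else '')
            l=q[(q[:,2]>.104)&(q[:,2]<.122)];print(' lid',len(l),cv2.minEnclosingCircle((l[:,:2]*1000).astype(np.float32)))
    for nm,(z0,z1) in(('deck/plate',(.055,.072)),):
        k=(P[...,2]>z0)&(P[...,2]<z1)&(P[...,0]>.4)&(P[...,0]<.7)&(P[...,1]>.05)&(P[...,1]<.45)
        m=cv2.morphologyEx(k.astype(np.uint8),cv2.MORPH_OPEN,np.ones((5,5)))
        nl,lab,st,_=cv2.connectedComponentsWithStats(m);i=1+st[1:,4].argmax();q=P[lab==i]
        print(nm,len(q),rect(q),np.percentile(q[:,2],[5,50,95]))
z=np.load('top0.npz')
a=cv2.resize(z['im'][190:310,90:260],None,fx=3.5,fy=3.5,interpolation=2)[:420]
b=cv2.resize(z['im'][180:300,330:410],None,fx=3.5,fy=3.5,interpolation=2)
cv2.imwrite('pics/c.png',np.hstack([a[:420,:500],b[:420]]))
E
```

```text
top table z 9.74764643118793e-05
blue 190 ztop 0.1154 top 138 (array([0.58729193, 0.15481665]), 58.4569206237793, 12.004195213317871, -0.46517181396484375) px [184.67894737 236.79473684]
red 176 ztop 0.1239 top 135 (array([0.47699057, 0.19247165]), 49.05958557128906, 13.087650299072266, 87.35307312011719) px [161.5        292.00568182]
orange 1183 ztop 0.153 top 332 (array([ 0.67731836, -0.12899086]), 268.17083740234375, 28.680601119995117, 64.49934387207031) px [371.85038039 213.38377008]
 rib low 32 [ 0.65444895 -0.18184724  0.0858416 ]
 lid 690 ((668.9502563476562, -148.04798889160156), 115.10811614990234)
deck/plate 3850 (array([0.58861755, 0.24918234]), 140.56495666503906, 126.29903411865234, -1.41510009765625) [0.05672146 0.06058624 0.06613271]
side table z Traceback (most recent call last):
  File "<stdin>", line 6, in <module>
    return _quantile_unchecked(
        a, q, axis, out, overwrite_input, method, keepdims, weights)
    return _ureduce(a,
                    func=_quantile_ureduce_func,
    ...<5 lines>...
                    overwrite_input=overwrite_input,
                    method=method)
    r = func(a, **kwargs)
    result = _quantile(arr,
                       quantiles=q,
    ...<2 lines>...
                       out=out,
                       weights=wgt)
    slices_having_nans = np.isnan(arr[-1, ...])
                                  ~~~^^^^^^^^^
IndexError: index -1 is out of bounds for axis 0 with size 0
```

Run:
```python
from m import *
z=np.load('side0.npz');hs=cv2.cvtColor(z['im'],cv2.COLOR_BGR2HSV);Ps=cloud('side',z['d'])
for u,v in((236,310),(282,350),(317,187),(301,205)): print(hs[v,u],Ps[v,u])
for n in('top','side'):
    z=np.load(n+'0.npz');im,d=z['im'],z['d'];P=cloud(n,d)
    for c,lo,hi in(('blue',(.3,0,.03),(.8,.5,.25)),('red',(.3,0,.03),(.5,.5,.25)),('orange',(.6,-.27,.02),(.78,-.1,.25))):
        q,uv=pts(n,im,d,c,lo,hi)
        if len(q)<10: print(n,c,len(q));continue
        zt=np.percentile(q[:,2],97)
        t=q[q[:,2]>zt-.006];print(n,c,len(q),'ztop',zt.round(4),len(t),rect(t))
        if c=='orange':
            r=q[q[:,2]<.10];print(' rib low',len(r),np.median(r,0),r[:,:2].mean(0))
            l=q[(q[:,2]>.104)&(q[:,2]<.122)];print(' lid',len(l),cv2.minEnclosingCircle((l[:,:2]*1000).astype(np.float32)))
z=np.load('top0.npz')
a=cv2.resize(z['im'][190:310,90:230],None,fx=3.5,fy=3.5,interpolation=2)
b=cv2.resize(z['im'][180:300,330:410],None,fx=3.5,fy=3.5,interpolation=2)
cv2.imwrite('pics/c.png',np.hstack([a,b]))
```

```text
[115  96 122] [0.58152839 0.16344345 0.10129784]
[  3 139 114] [0.47057561 0.19818413 0.10669993]
[ 12 170 251] [ 0.62390378 -0.20218579  0.11241277]
[ 10 158 155] [ 0.65351603 -0.18090867  0.06600251]
top blue 190 ztop 0.1154 138 (array([0.58729193, 0.15481665]), 58.4569206237793, 12.004195213317871, -0.46517181396484375)
top red 176 ztop 0.1239 135 (array([0.47699057, 0.19247165]), 49.05958557128906, 13.087650299072266, 87.35307312011719)
top orange 1131 ztop 0.1526 330 (array([ 0.63469141, -0.21978525]), 68.7169418334961, 20.28374671936035, 53.984718322753906)
 rib low 31 [ 0.65440178 -0.18186311  0.08930292] [ 0.6556732  -0.18171826]
 lid 651 ((635.0274658203125, -215.20309448242188), 40.81919479370117)
side blue 0
side red 204 ztop 0.1205 204 (array([0.47659015, 0.19431224]), 47.28712463378906, 12.352575302124023, -89.84067921340466)
side orange 377 ztop 0.1494 135 (array([ 0.63347455, -0.21821452]), 68.2608413696289, 19.16596794128418, 53.20357131958008)
 rib low 6 [ 0.65803769 -0.18220076  0.09910051] [ 0.65799321 -0.18244959]
 lid 224 ((631.4039916992188, -214.45428466796875), 37.904571533203125)
```

View pics/c.png

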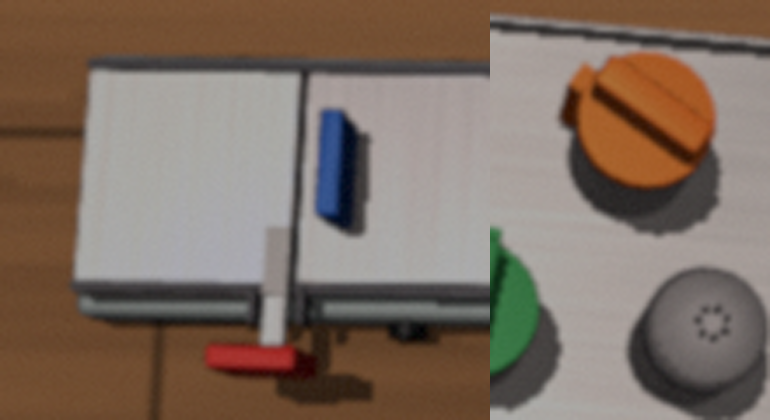

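Crop confirms it: the orange-lid cup in the tray is at about (0.634,-0.219), with its rib pointing up-left and bar yaw about 53.6°. Now the lock.

Run:
```python
from h import *
q=down(np.deg2rad(-1)); p=np.array([.4765,.1930,0])
env.reach(list(p+[0,0,.26]),q)
env.grip(.06,60)
print(env.movel(list(p+[0,0,.160]),.15,stop_force=15))
env.grip(.0,60)
s=env.get_state();print(s['tcp_pos'],s['opening'],s['gripper_force'],s['force'],s['time'])
a=np.deg2rad(-1)
r=env.movel(list(np.array(s['tcp_pos'])-.044*np.array([np.cos(a),np.sin(a),0])),.06,stop_force=25)
s=env.get_state();print(r,s['tcp_pos'],s['opening'],s['force'],s['time'])
z=camera('top');cv2.imwrite('pics/t1.png',z[0]);np.savez('top1.npz',im=z[0],d=z[1])
```

```text
False
[0.4769628  0.19307555 0.16067509] 0.01344221760535181 58.736064434051514 [-0.0937403  -1.47489217  5.9736627 ] 4.725
True [0.43924302 0.1934394  0.16075071] 0.012923104401400192 [ 3.07276958  0.23732543 -0.75973778] 5.35
```

Run:
```python
from h import *
for i in range(2):
    s=env.get_state();p=np.array(s['tcp_pos'])
    print(env.movel(list(p+[-.006,0,0]),.02,stop_force=30),np.array(env.get_state()['tcp_pos'])-p,env.get_state()['force'])
env.grip(.05)
p=np.array(env.get_state()['tcp_pos']);env.movel(list(p+[0,0,.08]),.2)
z=camera('top');s=camera('side');np.savez('top1.npz',im=z[0],d=z[1]);np.savez('side1.npz',im=s[0],d=s[1])
cv2.imwrite('pics/s1.png',np.hstack([cv2.resize(z[0][190:320,100:250],None,fx=2.6,fy=2.6),cv2.resize(s[0][250:430,140:310],(390,338))[:338]]))
from m import *
q,_=pts('top',z[0],z[1],'red',(.3,0,.03),(.5,.5,.25));print(len(q),rect(q[q[:,2]>.11]) if len(q) else '')
q,_=pts('side',s[0],s[1],'red',(.3,0,.03),(.5,.5,.25));print(len(q),rect(q[q[:,2]>.11]) if len(q) else '')
print(env.get_state()['time'])
```

```text
True [-4.26355682e-04 -1.95858522e-04 -6.04539604e-06] [2.37776968 1.23093874 0.67945401]
True [-4.15141506e-04 -1.19679167e-04  2.18708525e-05] [ 4.73740968  1.43362979 -1.14781939]
97 (array([0.43812857, 0.18667026]), 32.61187744140625, 11.164810180664062, 85.3625717163086)
237 (array([0.43790808, 0.20562332]), 26.28837013244629, 13.490564346313477, 87.75391387939453)
7.1333
```

View pics/s1.png

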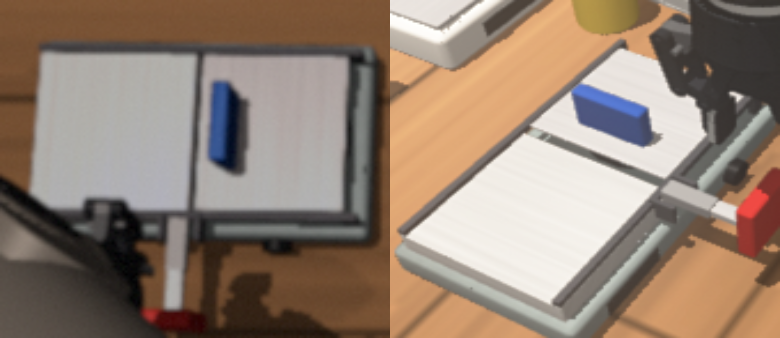

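The lock is against its stop: the red fin is at crop (175,320) and the rod end is clear of the plate. Next is the shutter, with the blue fin at crop (223,125).

Run:
```python
from m import *
z=np.load('top1.npz');q,_=pts('top',z['im'],z['d'],'blue',(.3,0,.03),(.8,.5,.25));t=q[q[:,2]>.107];c=rect(t);print(c)
p=np.array([c[0][0],c[0][1],0]);q=down(np.deg2rad(89-180))
s=env.get_state();env.movel(list(np.array(s['tcp_pos'])+[0,0,.02]),.2)
env.reach(list(p+[0,0,.25]),q)
env.grip(.06,60)
print(env.movel(list(p+[0,0,.155]),.15,stop_force=15))
env.grip(.0,60)
s=env.get_state();p0=np.array(s['tcp_pos']);print(p0,s['opening'],s['gripper_force'],s['force'],s['time'])
a=np.deg2rad(89)
r=env.movel(list(p0+.121*np.array([np.cos(a),np.sin(a),0])),.08,stop_force=20)
s=env.get_state();print(r,np.array(s['tcp_pos'])-p0,s['opening'],s['force'],s['time'])
```

```text
(array([0.58605078, 0.15515294]), 59.18773651123047, 12.083597183227539, -1.3069839477539062)
False
[0.58639732 0.15530932 0.15583112] 0.013027423493656995 59.38816487789154 [-1.58503041 -0.97662308  5.02887631] 10.075
True [1.47653060e-03 1.13689880e-01 5.56096913e-05] 0.012778433405244458 [-2.53137138 -2.07756007  5.19188193] 11.425
```

Run:
```python
from m import *
p=np.array(env.get_state()['tcp_pos'])
print(env.movel(list(p+[0,.006,0]),.02,stop_force=25),np.array(env.get_state()['tcp_pos'])-p)
env.grip(.05);s=env.get_state();p=np.array(s['tcp_pos']);print(p,s['force'])
env.movel(list(p+[0,0,.09]),.2)
env.reach([.60,-.05,.33],down(np.deg2rad(-36.4)))
for n in('top','side'):
    im,d=camera(n);np.savez(n+'2.npz',im=im,d=d)
    q,_=pts(n,im,d,'blue',(.3,0,.03),(.8,.5,.25))
    if len(q): print(n,'fin',rect(q[q[:,2]>.107]))
    q,_=pts(n,im,d,'orange',(.5,.03,.03),(.75,.25,.08));
    if len(q): print('cheek',len(q),np.median(q,0))
    if n=='top': a=cv2.resize(im[180:320,90:260],None,fx=3,fy=3,interpolation=2)
    else: b=cv2.resize(im[220:430,140:330],(380,420),interpolation=2)
cv2.imwrite('pics/n2.png',np.hstack([a[:, 110:],b]));print(env.get_state()['time'])
```

```text
False [ 2.75760183e-04  7.61351616e-04 -1.72422173e-05]
[0.58783655 0.2756029  0.15576517] [ 0.03057742 -0.28201635  0.29954145]
top fin (array([0.58815186, 0.2673187 ]), 60.01704788208008, 13.678243637084961, 1.0513145923614502)
cheek 112 [0.63928185 0.11928413 0.03911142]
cheek 17 [0.63326011 0.11085165 0.05817919]
14.3583
```

View pics/n2.png

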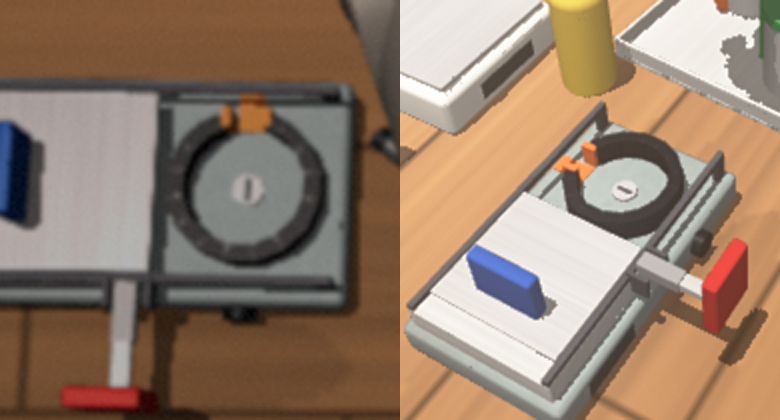

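The shutter is open: its fin is at the left edge and the collar is clear, with the notch and cheeks at crop (247,112) facing +x. Now I'll fit the collar.

Run:
```python
from m import *
from scipy.optimize import least_squares
for n in('top','side'):
    z=np.load(n+'2.npz');im,d=z['im'],z['d'];P=cloud(n,d)
    g=im.max(2);k=(g<75)&(abs(P[...,0]-.59)<.062)&(abs(P[...,1]-.115)<.062)&(P[...,2]>.05)&(P[...,2]<.068)
    uv=np.argwhere(k)[:,::-1];q=ray(n,uv,.06)[:,:2]
    c=np.array([.588,.115])
    # ring annulus: fit centre so that radial extent is 41..53 -> trimmed mean radius 47 (robust)
    r=least_squares(lambda c:np.hypot(*(q-c).T)-.047,c,loss='soft_l1',f_scale=.004).x
    rr=np.hypot(*(q-r).T);print(n,len(q),r,np.percentile(rr,[5,50,95]))
    # angular-wise outer radius
    a=np.arctan2(*(q-r).T[::-1]);pts_=[]
    for b in np.linspace(-np.pi,np.pi,37)[:-1]:
        s=(abs(np.angle(np.exp(1j*(a-b))))<.09)
        if s.sum()>4: pts_.append((b,rr[s].mean()))
    print(np.round([[np.degrees(b),x*1000] for b,x in pts_],0).astype(int).tolist())
    m=mask(im,'orange')&(abs(P[...,0]-.64)<.03)&(abs(P[...,1]-.115)<.04)
    uv=np.argwhere(m)[:,::-1];o=ray(n,uv,.06)[:,:2];oz=P[m];print('orange',len(o),(o-r).mean(0),o.min(0)-r,o.max(0)-r, rect(o))
    t=oz[oz[:,2]>.052];print(len(t),t[:,:2].mean(0)-r,t[:,1].min()-r[1],t[:,1].max()-r[1])
# station edges in top view: rails / long edges
K=cv2.cvtColor(np.load('top2.npz')['im'],cv2.COLOR_BGR2GRAY)
l=cv2.createLineSegmentDetector().detect(K[195:300,100:255])[0][:,0]
for s in l:
    w=ray('top',s.reshape(2,2)+[100,195],.06)[:,:2];v=w[1]-w[0];L=np.hypot(*v)
    if L>.07: a=np.degrees(np.arctan2(v[1],v[0]));print('line',w.round(4).tolist(),((a+45)%90-45).round(2))
```

```text
top 802 [0.58699961 0.11742977] [0.04134736 0.0480825  0.0698069 ]
[[-180, 48], [-170, 49], [-160, 48], [-150, 49], [-140, 48], [-130, 48], [-120, 48], [-110, 47], [-100, 48], [-90, 46], [-80, 48], [-70, 47], [-60, 47], [-50, 48], [-40, 63], [-30, 54], [-20, 55], [20, 42], [30, 52], [40, 56], [50, 47], [60, 48], [70, 48], [80, 49], [90, 47], [100, 49], [110, 47], [120, 47], [130, 47], [140, 47], [150, 48], [160, 49], [170, 49]]
orange 112 [ 0.05021405 -0.0011717 ] [ 0.04104761 -0.01456443] [0.06241852 0.0164073 ] (array([0.63874658, 0.11837826]), 30.97236442565918, 21.23139762878418, -89.63635835051537)
33 [0.04757812 0.00134086] -0.015243618225348796 0.017028123620648608
side 380 [0.58162671 0.12720412] [0.03961636 0.04646024 0.05233312]
[[-180, 46], [-170, 47], [-160, 48], [-150, 48], [-140, 48], [-130, 48], [-120, 49], [-110, 47], [-100, 48], [-90, 46], [-80, 47], [-70, 46], [-60, 47], [-50, 46], [-40, 46], [-30, 45], [70, 49], [80, 47], [90, 46], [100, 47], [110, 46], [120, 47], [130, 47], [140, 46], [150, 48], [160, 44], [170, 45]]
orange 17 [ 0.04971382 -0.00637657] [ 0.036414   -0.02509388] [0.05767492 0.0113957 ] (array([0.62713635, 0.12013341]), 35.206050872802734, 21.342205047607422, 84.99795532226562)
14 [ 0.0509055  -0.00975862] -0.025033414786427913 0.007940035537193635
line [[0.5266, 0.1815], [0.6546, 0.1806]] -0.43
line [[0.5274, 0.3155], [0.5285, 0.1837]] 0.44
line [[0.6523, 0.1845], [0.6532, 0.3139]] -0.4
line [[0.6509, 0.3119], [0.5306, 0.3132]] -0.63
line [[0.5144, 0.0537], [0.5166, 0.1654]] -1.09
line [[0.5669, 0.2929], [0.6456, 0.2942]] 0.97
line [[0.5076, 0.165], [0.5063, 0.0535]] -0.64
line [[0.5093, 0.0497], [0.6448, 0.0486]] -0.47
line [[0.509, 0.3067], [0.5078, 0.213]] -0.71
line [[0.516, 0.2135], [0.516, 0.297]] 0.02
line [[0.5254, 0.1758], [0.5238, 0.0539]] -0.74
line [[0.6104, 0.0388], [0.4992, 0.0387]] 0.07
line [[0.6611, 0.3118], [0.6628, 0.1979]] 0.84
```

Run:
```python
from m import *
from scipy.optimize import least_squares
C=[]
for n,(u,v),w in(('top',(209,243),9),('side',(252,315),11)):
    z=np.load(n+'2.npz');im,d=z['im'],z['d'];P=cloud(n,d)
    g=im.max(2);k=(g<75)&(abs(P[...,0]-.59)<.058)&(abs(P[...,1]-.118)<.058)&(P[...,2]>.0565)&(P[...,2]<.066)
    q=P[k][:,:2]
    r=least_squares(lambda c:np.hypot(*(q-c).T)-.047,[.588,.118],loss='soft_l1',f_scale=.004).x
    print(n,len(q),r,np.percentile(np.hypot(*(q-r).T),[5,50,95]))
    s=cv2.cvtColor(im,cv2.COLOR_BGR2GRAY)[v-w:v+w,u-w:u+w];m=(s>(s.max()*.5+np.median(s)*.5)).astype(np.uint8)
    cn=max(cv2.findContours(m,0,1)[0],key=cv2.contourArea);c=cv2.minEnclosingCircle(cv2.convexHull(cn))[0];br=cv2.boundingRect(cn)
    c=np.array([br[0]+br[2]/2-.5+u-w,br[1]+br[3]/2-.5+v-w]);C.append(c)
    print(' cap px',c,br,ray(n,c,.036)[0],ray(n,c,.042)[0],P[int(c[1]),int(c[0])])
Pm=[np.c_[cam(n)[1],cam(n)[2]] for n in('top','side')];Pm=[cam(n)[0]@m for n,m in zip(('top','side'),Pm)]
x=cv2.triangulatePoints(Pm[0],Pm[1],C[0][:,None],C[1][:,None]);print((x[:3]/x[3]).ravel())
```

```text
top 647 [0.58654863 0.11801637] [0.04179464 0.04773293 0.05274997]
 cap px [205.5 242. ] (4, 4, 4, 9) [0.59061319 0.12707008 0.036     ] [0.58947256 0.12597111 0.042     ] [0.58926199 0.1268139  0.04307423]
side 164 [0.58509841 0.12324153] [0.04161563 0.0469952  0.05312779]
 cap px [251.5 314. ] (5, 6, 12, 9) [0.58952618 0.11647629 0.036     ] [0.5862642  0.12032376 0.042     ] [0.58871661 0.11880866 0.03896558]
[0.58668813 0.12423543 0.04711072]
```

Run:
```python
from m import *
c=np.array([.6342,-.219,0]);q=down(np.deg2rad(-36.4));qn=down(np.deg2rad(-90.5))
print(kin.inverse_kinematics([.5877,.1182,.42],qn),kin.inverse_kinematics([.634,-.219,.42],q),kin.inverse_kinematics([.5877,.1182,.22],qn))
env.reach(list(c+[0,0,.30]),q);env.grip(.055,90)
print(env.movel(list(c+[0,0,.191]),.15,stop_force=12))
env.grip(0,90);s=env.get_state();print(s['tcp_pos'],s['opening'],s['gripper_force'],s['force'],s['time'])
env.movel(list(c+[0,0,.42]),.2)
s=env.get_state();print(s['tcp_pos'],s['opening'],s['force'],s['time'])
for n in('top','side'):
    im,d=camera(n);p,_=pts(n,im,d,'orange',(.55,-.32,.2),(.73,-.1,.45));cv2.imwrite(f'pics/{n}3.png',im)
    print(n,len(p));l=p[(p[:,2]<.365)&(p[:,2]>.33)]
    if len(l)>20:print(cv2.minEnclosingCircle((l[:,:2]*1000).astype(np.float32)),np.percentile(p[:,2],[1,99]),np.median(p[p[:,2]<.32],0))
```

```text
[ 0.20315506  0.3371671  -0.66057363  1.55769827  0.21113557  1.31931158
 -2.0623624 ] [ 0.72946258  0.49037451 -0.74157516  1.37672605  0.32873124  1.3993186
 -0.64360179] [ 0.13234504  0.50874157 -0.57729209  1.78866678  0.33463941  0.94311085
 -2.16579258]
False
[ 0.63504535 -0.21932864  0.19215174] 0.01890421355015084 88.75190377235413 [ 1.53290581 -1.1384915   4.42232781] 16.6083
[ 0.63362565 -0.21903244  0.4182218 ] 0.018723248014634535 [-0.12475595 -0.14089814 -3.85956607] 17.9
top 614
((630.4990844726562, -206.3365478515625), 42.633567810058594) [0.25722979 0.42159647] [ 0.65208106 -0.17865775  0.28576377]
side 1041
((630.1779174804688, -214.2647247314453), 37.807151794433594) [0.28807897 0.3747312 ] [ 0.65318007 -0.17982308  0.30493166]
```

The cup is held level (force −3.9 N, consistent with 0.4 kg). Carrying it to hover over the nest.

Run:
```python
from m import *
qn=down(np.deg2rad(-90.5));N=np.array([.5877,.1182,0])
env.movel(list(N+[0,0,.42]),.2,rot=qn)
env.movel(list(N+[0,0,.265]),.15)
s=env.get_state();print(s['tcp_pos'],s['opening'],s['force'],s['torque'],s['qpos'],s['time'])
o=[]
for n in('top','side'):
    im,d=camera(n);np.savez(n+'4.npz',im=im,d=d)
    p,_=pts(n,im,d,'orange',(.5,.0,.17),(.7,.25,.26));r,_=pts(n,im,d,'orange',(.5,.0,.075),(.7,.25,.17))
    print(n,len(p),cv2.minEnclosingCircle((p[:,:2]*1000).astype(np.float32)) if len(p) else '', len(r), r.mean(0) if len(r) else '')
    o.append(cv2.resize(im[130:300,120:290] if n=='top' else im[200:390,160:350],(400,400),interpolation=2))
cv2.imwrite('pics/h4.png',np.hstack(o))
```

```text
[0.5882844  0.11850764 0.26605634] 0.018880033716964024 [ 0.74778653 -0.6639418  -3.36902685] [-0.01206957  0.05596805 -0.00979729] [ 0.18575199  0.4692067  -0.64754656  1.74605376  0.32341553  1.03302874
 -2.15674191] 21.0333
top 0  0 
side 106 ((591.7269287109375, 121.76296997070312), 43.041603088378906) 2 [0.63523415 0.12439852 0.16605746]
```

View pics/h4.png

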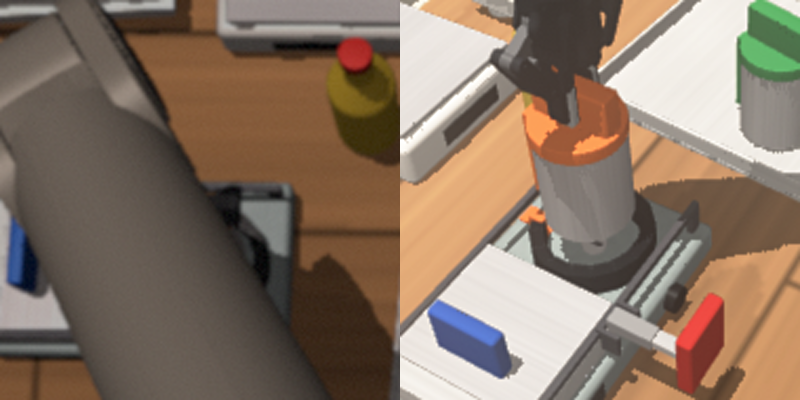

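The cup hovers above the collar, seen in the side crop at (585,200), with its rib toward the cheeks at (540,215). Lowering gently.

Run:
```python
from m import *
N=np.array([.5877,.1182])
def st(m):
    s=env.get_state();print(m,np.round(s['tcp_pos'],4),np.round(s['force'],1),np.round(s['torque'],2),round(s['opening'],4),round(s['time'],1))
r=env.movel([*N,.234],.03,stop_force=8);st(r)
if not r:
    r=env.movel([*N,.217],.02,stop_force=8);st(r)
```

```text
False [0.5879 0.1183 0.2342] [-0.4  0.6 -4.2] [0.04 0.   0.01] 0.0186 22.3
True [0.5878 0.1181 0.224 ] [-0.9 -0.5  4.7] [-0.    0.18  0.  ] 0.0189 22.9
```

It contacts at z=0.224, the predicted fully seated height. Releasing and checking.

Run:
```python
from m import *
env.dwell(.2);env.grip(.05);p=np.array(env.get_state()['tcp_pos']);print(env.movel(list(p+[0,0,.10]),.12,stop_force=10))
env.movel(list(p+[0,0,.2]),.2);env.reach([.5,-.28,.42],down(np.deg2rad(-36.4)))
o=[]
for n in('top','side'):
    im,d=camera(n);q,_=pts(n,im,d,'orange',(.5,.0,.13),(.75,.25,.26));zt=np.percentile(q[:,2],97)
    print(n,'top z',zt,rect(q[q[:,2]>zt-.006]))
    b,_=pts(n,im,d,'blue',(.3,0,.03),(.8,.5,.25))
    if len(b): print('fin',rect(b[b[:,2]>.107]))
    o.append(cv2.resize(im[130:320,90:430] if n=='top' else im[160:430,140:420],(400,400) if n=='side' else (400,224),interpolation=2))
o[0]=cv2.copyMakeBorder(o[0],0,176,0,0,cv2.BORDER_CONSTANT)
cv2.imwrite('pics/f.png',np.hstack(o));print(env.get_state()['time'],env.get_state()['force'])
```

```text
False
top top z 0.18469446669527528 (array([0.58581146, 0.11698162]), 68.27493286132812, 20.673362731933594, -1.122894287109375)
fin (array([0.58793213, 0.26734689]), 59.605506896972656, 13.226459503173828, 0.36962100863456726)
side top z 0.1805715811828101 (array([0.58637177, 0.11796477]), 70.08177947998047, 20.754058837890625, -2.9439239501953125)
26.7333 [-0.06822449  0.13167397  0.30290312]
```

View pics/f.png

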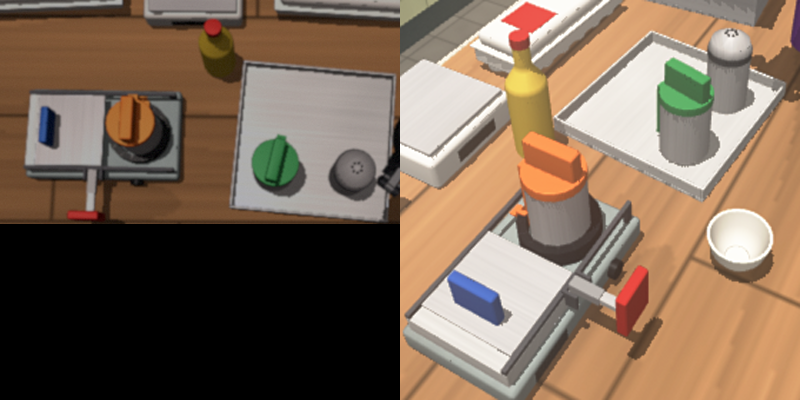

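The cup stands upright in the nest, and its bar top at 0.182 m means it is fully home. The shutter is open, the lock is out, and the bystanders are in place.

```bash
python3 -c "
from h import *
print(job.job_done())"
```

```text
the job is handed in; nothing more can be done
None
```

I handed the job in after about 27 s of robot time. The lock is pulled out and the shutter open, both against their stops, and the orange-lid cup stands fully home in the nest, released; I saw no sign that the green cup, shaker, bottle or ramekin had moved. The hand-in gave no verdict.

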